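# Assemble a four-part plaster casting mould on the banding wheel

### The job

Assemble the plaster bottle mould on the middle of the banding wheel, from the bottom up: first the base with the shallow dome, then the belly ring with the wide bore, then the shoulder ring with the narrow bore, and last the pouring collar with the funnel, which has no keys on top. Seat every piece fully down over the keys of the piece below so that the joints close and the sides line up, and leave the slip trailer, the tape and the dabbing block where they are.

Things in the scene. Friction and masses are not known exactly. Their poses are not given: they have to be found in the camera images.
- wheel_top (a point): centre of the flat round top of the banding wheel (a potter's turntable on a dark foot, here fixed and not turning): aluminium disc 150 mm across with shallow ring grooves, top 55 mm above the bench; this point lies in the top face, z up
- mould_base: mould base: loose white plaster block, 100 (own x) x 60 (own y) x 30 mm high, 240 g; origin: centre of underside, z up. On top at x = +-36 mm two tapered round keys (13 mm at foot, 6 at tip, 8 high). Between them a shallow dome, 30 mm across, 6 mm high, that only the belly ring's bore clears. No hole; flat underside.
- mould_belly: belly ring: loose white plaster block, 100 (own x) x 60 (own y) x 42 mm high, 260 g; origin: centre of underside, z up. Wide bore through the middle, 36 mm at the top. On top at x = +-36 mm two tapered round keys (13 mm at foot, 6 at tip, 8 high). Underside at x = +-36 mm: two 17 mm wide, 10 mm deep pockets that drop over the keys below, either way round, 2 mm play all round when seated.
- mould_shoulder: shoulder ring: loose white plaster block, 100 (own x) x 60 (own y) x 30 mm high, 210 g; origin: centre of underside, z up. Narrow bore through the middle, 22 mm at the top. On top at x = +-36 mm two tapered round keys (13 mm at foot, 6 at tip, 8 high). Underside at x = +-36 mm: two 17 mm wide, 10 mm deep pockets that drop over the keys below, either way round, 2 mm play all round when seated.
- mould_collar: pouring collar: loose white plaster block, 100 (own x) x 60 (own y) x 34 mm high, 230 g; origin: centre of underside, z up. Funnel in the middle, 43 mm wide at the top, narrowing to 22 mm. No keys: flat top. Underside at x = +-36 mm: two 17 mm wide, 10 mm deep pockets that drop over the keys below, either way round, 2 mm play all round when seated.
- slip_trailer: bystander: brown-red rubber bulb with a white nozzle, 58 mm across, 110 mm high, standing loose; origin in the middle of its underside
- masking_tape: bystander: roll of masking tape lying flat, about 97 mm across, 25 mm high, loose; origin in the middle of its underside
- dabbing_block: bystander: small wooden dabbing block, 50 x 90 x 39 mm high (y is its long axis), loose; origin in the middle of its underside

How it is judged:
By the outcome, as a careful person would: the job done as asked, in the order asked, and still so for the second after the job is handed in, with the robot touching nothing.
It also fails if it takes over 112 s, if anything falls off the work surface, if the arm or the gripper's body presses on something with over 40 N, if the wrist force passes 120 N, or if a joint passes its speed limit or range.

### The arm

A 6-joint arm with a two-finger parallel gripper is mounted at the origin on the work surface; the furniture and walls round the work are solid. World frame = base frame: x ahead of the robot, y to its left, z up, the work surface at z = 0. Lengths are in mm, angles in rad, forces in N, time in s.
With the tool pointing down it reaches from about 325 to 875 mm from the base axis. Payload 4.4 kg.
Tool frame: the origin (TCP) lies on the centre line of the jaws, within the pads' length; the fingertips stand ahead of it and the grasp point (between the pads) lies 6 mm ahead of it (ctrl.tcp_to_tips is the z of the fingertips in the tool frame, in mm); z points along the fingers, y is the direction in which the jaws open and shut (so a half turn about z gives the same grasp; the last joint's range is limited). The gripper opens to 85 mm and grips with 20 to 120 N. Pads are 22 mm wide; open, the fingers measure 114 mm over their backs; the gripper's body (76 mm by 85 mm) begins 54 mm behind the grasp point. The pads swing forward as they close: fully open they stand 13 mm farther back than shut.
Start: joints at [1.02, 0.207, 1.542, -0, 1.393, -0.15], TCP at [223.819, 529.653, 256.282] pointing down, gripper open.
Joint ranges: [-2.73, 2.73], [-0.86, 2.22], [0.23, 2.46], [-1.11, 4.25], [0.08, 2.63], [-2.82, 2.82]. Speed limits (rad/s): [2.79, 2.79, 3.14, 3.14, 3.14, 3.14].

### API

Orientations are given as a 3x3 rotation matrix whose columns are the frame's x, y, z axes.
In Python, from plant import ctrl, sensors, optics gives the robot as it stands. Calls block until the motion is done:
- ctrl.move_ptp(position, orientation): joint-space move of the TCP to a pose.
- ctrl.move_l(position, rot=None, vel=150, threshold=None): straight line of the TCP; rot=None keeps the orientation; vel is the mean speed in mm/s. With threshold (N) it stops when the force on the tool has changed by that much, and returns True; else False.
- ctrl.set_joints(angles): joint-space move.
- ctrl.gripper_to(opening, force=None): finger opening in mm; force is the grip in N (None keeps the last); returns when the fingers have stopped.
- ctrl.hold(seconds).
- ctrl.solve_ik(position, orientation): joint angles nearest the present ones, or None.
- sensors.read_state(): the state.
- optics.grab_frame(name): name is "scene" or "top" or "wrist"; returns (picture, depth): 400x640x3 uint8, red, green, blue; 400x640 float32, mm along the optical axis (not along the pixel's ray), 0 where there is no reading.
- optics.camera_params(name): a dict with "mtx" (3x3 intrinsics, pixels), "R" (3x3) and "t" (3): a world point X has camera coordinates R X + t; the wrist camera has in their place "T_tool_cam" (4x4, takes a point from camera to tool coordinates, whose origin is the TCP and whose axes are the flange's). Camera axes: x right, y down, z forward; pixel columns grow to the right and rows downward; lengths in mm; the calibration is good to about 2 mm. The wrist camera is an equidistant fisheye: a pixel r from the principal point sees the ray r / f radians off the axis. A picture is of the moment at which its call begins: read the wrist's pose just before it. camera_params takes no time and is no camera call.
A pose or a line that the arm cannot do raises ctrl.MotionError and nothing moves.
- ctrl.finish_job(): hands the job in, once; it reports no verdict.
The state is a dict: "t": time; "q": joint angles; "qvel": joint speeds; "tau": joint torques, N m; "eef_pos": TCP position; "eef_rot": TCP orientation; "force": force on the tool from outside, world axes, zero at the start; "wrist_torque": the same for the moment, N m; "grip_width": finger opening in mm.
Only numpy, scipy, OpenCV 4.12 (cv2) and the standard library are available. Lean on these libraries where they do the work, as an engineer would, in place of code of your own. Each camera call takes 0.05 s, during which the arm holds its last target. There are 200 camera calls.

## Working session

There is one attempt and no reset: what is moved stays moved. The work goes in short steps, each a Python script; the robot and the scene stay as the last script left them, time stands still between calls to the robot, and variables do not carry over. Pictures are saved under pics/ and viewed, about 12 in all and at most 16, crops included, and the job is handed in when it is done.

```bash
ls; mkdir -p pics; python3 - <<'E'
from plant import ctrl, sensors, optics
import cv2, numpy as np
for n in ("scene","top"):
    im,d=optics.grab_frame(n); cv2.imwrite(f"pics/{n}0.png",im[:,:,::-1]); np.save(f"pics/{n}0.npy",d)
    p=optics.camera_params(n); print(n,p["mtx"].round(1).tolist(),p["R"].round(3).tolist(),p["t"].round(1).tolist(),(d>0).mean())
p=optics.camera_params("wrist");print(p, ctrl.tcp_to_tips)
s=sensors.read_state();print(s["t"],s["eef_rot"].round(3),s["grip_width"])
E
```

```text
pics
scene [[367.8, 0.0, 319.1], [0.0, 367.8, 196.8], [0.0, 0.0, 1.0]] [[0.846, -0.533, -0.014], [-0.344, -0.525, -0.778], [0.407, 0.663, -0.628]] [-463.4, 233.8, 749.6] 0.995140625
top [[516.4, 0.0, 327.9], [0.0, 516.4, 190.4], [0.0, 0.0, 1.0]] [[0.018, -1.0, 0.006], [-0.982, -0.019, -0.187], [0.187, -0.003, -0.982]] [-6.5, 522.1, 1345.2] 0.9959609375
{'mtx': array([[309.70691629,   0.        , 321.98876305],
       [  0.        , 309.70691629, 199.35189423],
       [  0.        ,   0.        ,   1.        ]]), 'T_tool_cam': array([[ 9.48331783e-04, -9.44211990e-01, -3.29336936e-01,
         8.47598359e+01],
       [ 9.99999336e-01,  6.79905642e-04,  9.30220877e-04,
        -1.42143364e+00],
       [-6.54407665e-04, -3.29337600e-01,  9.44212008e-01,
        -1.16528587e+02],
       [ 0.00000000e+00,  0.00000000e+00,  0.00000000e+00,
         1.00000000e+00]])} 25.0
0.1 [[-0.921  0.389 -0.001]
 [ 0.389  0.921 -0.002]
 [ 0.    -0.002 -1.   ]] 85.35782526581086
```

View pics/scene0.png

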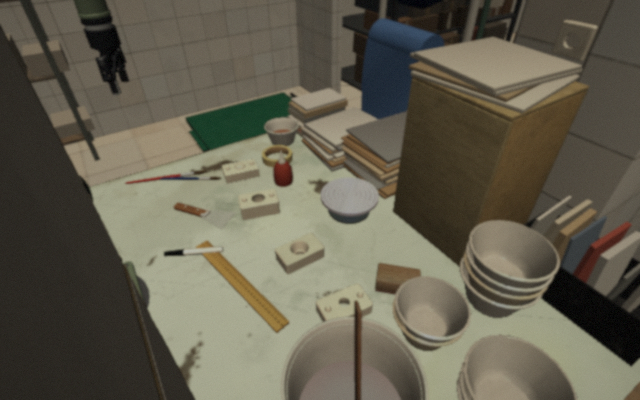

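View pics/top0.png

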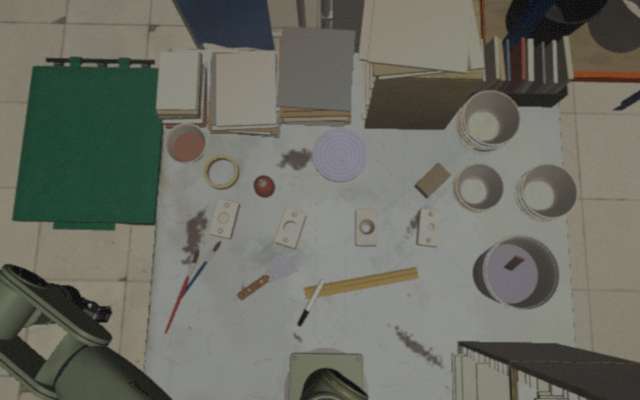

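The top view shows the wheel at (340,155), and four white blocks at (225,218), (291,228), (366,228) and (428,227). Next I measure them by height from depth, and crop each one.

```bash
cat > h.py <<'E'
import numpy as np, cv2
from plant import ctrl, sensors, optics
def cloud(n, d):
    p=optics.camera_params(n); v,u=np.mgrid[0:400,0:640]; K=p["mtx"]
    c=np.stack([(u-K[0,2])/K[0,0]*d,(v-K[1,2])/K[1,1]*d,d],-1)
    return (c-p["t"])@p["R"]
E
python3 - <<'E'
from h import *
d=np.load("pics/top0.npy"); im=cv2.imread("pics/top0.png"); W=cloud("top",d)
b=W[300:330,150:250,2]; print("bench z",np.median(W[260:270,200:230,2]),np.median(W[300:330,420:440,2]))
m=((W[...,2]>14)&(W[...,2]<140)).astype(np.uint8); m[:, :160]=0; m[260:]=0; m[:130]=0
n,l,st,ce=cv2.connectedComponentsWithStats(m)
for i in range(1,n):
    if st[i,4]<80: continue
    P=W[l==i]; zt=np.percentile(P[:,2],90); zm=np.median(P[:,2])
    T=P[P[:,2]>zm-6]; r=cv2.minAreaRect(T[:,:2].astype(np.float32))
    print(ce[i].round(0),st[i,4],"zmed %.1f z90 %.1f zmax %.1f"%(zm,zt,P[:,2].max()),"c",np.round(r[0],1),np.round(r[1],1),round(r[2],1))
cr=[im[195:260,x-35:x+35] for x in (225,291,366,428)]
cv2.imwrite("pics/crop0.png",cv2.resize(np.vstack([np.hstack(cr[:2]),np.hstack(cr[2:])]),None,fx=4.5,fy=4.5,interpolation=cv2.INTER_CUBIC))
E
```

```text
bench z -0.7054117805265747 -0.8077905551761637
[185. 145.] 1217 zmed 25.0 z90 58.7 zmax 67.9 c [639.5 396.2] [114.5 103.6] 82.1
[245. 132.] 285 zmed 35.7 z90 64.0 zmax 69.7 c [684.  244.5] [175.6   9.9] 89.5
[339. 155.] 2304 zmed 54.4 z90 57.9 zmax 63.3 c [619.7 -25.1] [144.5 147.7] 0.9
[475. 143.] 415 zmed 79.4 z90 125.7 zmax 130.3 c [ 650.3 -393.4] [130.8  40.5] 71.2
[491. 135.] 458 zmed 83.1 z90 128.2 zmax 139.6 c [ 665.  -423.7] [ 53.5 103.7] 1.1
[220. 171.] 413 zmed 23.3 z90 27.2 zmax 33.7 c [576.2 303.2] [94.8 95.7] 18.1
[432. 180.] 614 zmed 38.3 z90 41.9 zmax 46.8 c [ 561.9 -282.4] [48.3 89.8] 45.6
[478. 187.] 2036 zmed 52.7 z90 86.0 zmax 93.4 c [ 533.1 -393.7] [132.1 129.2] 87.7
[546. 192.] 2856 zmed 78.8 z90 118.7 zmax 127.2 c [ 519.8 -563. ] [145.3 147.7] 69.6
[263. 186.] 372 zmed 61.5 z90 80.2 zmax 109.5 c [533.7 179.5] [47.1 46. ] 3.6
[223. 218.] 847 zmed 29.6 z90 34.7 zmax 42.5 c [445.1 286.4] [ 60.7 100.3] 78.6
[290. 227.] 728 zmed 41.3 z90 45.5 zmax 54.4 c [422.3 104.9] [ 60.3 100.1] 73.5
[366. 227.] 749 zmed 32.6 z90 36.7 zmax 40.8 c [ 427.5 -101.4] [98.4 60.3] 0.9
[429. 227.] 799 zmed 29.6 z90 33.7 zmax 40.7 c [ 431.2 -272.9] [ 61.7 100.4] 84.1
[515. 251.] 784 zmed 89.0 z90 127.5 zmax 139.9 c [ 366.4 -472.7] [123.5  45.8] 89.8
```

View pics/crop0.png

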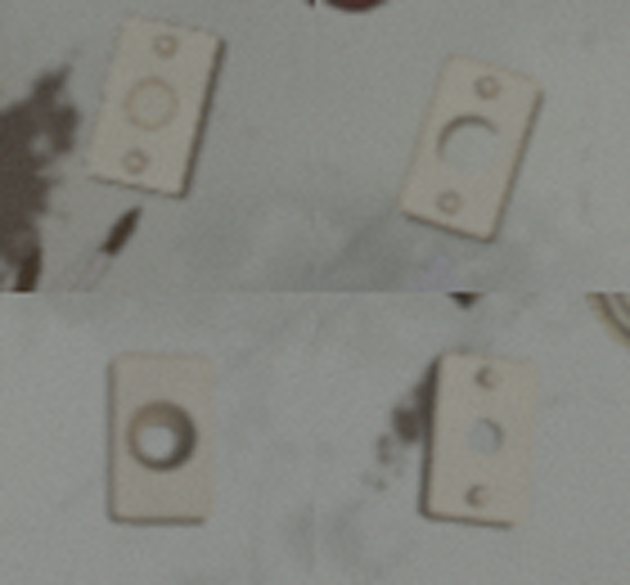

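The crops settle the identities: dome base at (445,286), belly at (422,105), funnel collar at (427,-101), shoulder at (431,-273). Heights and sizes match the spec. Next comes a close wrist look at the base.

```bash
cat >> h.py <<'E'
def wrist():
    s=sensors.read_state(); im,d=optics.grab_frame("wrist"); p=optics.camera_params("wrist"); K=p["mtx"]
    v,u=np.mgrid[0:400,0:640]; x=(u-K[0,2])/K[0,0]; y=(v-K[1,2])/K[1,1]; r=np.hypot(x,y)+1e-9
    k=np.tan(np.minimum(r,1.4))/r*d; c=np.stack([x*k,y*k,d],-1); T=p["T_tool_cam"]
    w=(c@T[:3,:3].T+T[:3,3])@s["eef_rot"].T+s["eef_pos"]
    w[d<=0]=-999
    return im,d,w
def block(w, xy, z, tol=7, rad=75):
    "top face at height z near xy: centre, sizes (long, short), yaw of long axis in rad"
    m=(abs(w[...,2]-z)<tol)&(np.hypot(w[...,0]-xy[0],w[...,1]-xy[1])<rad)
    m=cv2.morphologyEx(m.astype(np.uint8),cv2.MORPH_OPEN,np.ones((3,3)))
    n,l,st,_=cv2.connectedComponentsWithStats(m); P=w[l==1+np.argmax(st[1:,4])]
    r=cv2.minAreaRect(P[:,:2].astype(np.float32)); a=np.radians(r[2]); sz=r[1]
    if sz[0]<sz[1]: a+=np.pi/2; sz=sz[::-1]
    a=(a+np.pi/2)%np.pi-np.pi/2
    return np.array(r[0]),np.array(sz),a,np.median(P[:,2])
def R(yaw,flip=False):
    "tool down, tool x along yaw (the block's long axis)"
    if flip: yaw+=np.pi
    c,s=np.cos(yaw),np.sin(yaw); return np.array([[c,s,0],[s,-c,0],[0,0,-1.]])
E
python3 - <<'E'
from h import *
B=dict(base=(445,286,-11.4),belly=(422,105,-16.5),sh=(431,-273,-5.9),col=(427,-101,.9),wh=(620,-25,0))
for n,(x,y,a) in B.items():
    for f in (0,1):
        for z in (30,260):
            q=ctrl.solve_ik([x,y,z],R(np.radians(a),f)); print(n,f,z,None if q is None else np.round(q,2))
x,y,a=B["base"]
ctrl.move_ptp([x,y,200],R(np.radians(a),True))
im,d,w=wrist(); print(sensors.read_state()["t"]); cv2.imwrite("pics/w1.png",im[:,:,::-1])
print(block(w,(x,y),30))
E
```

```text
base 0 30 [ 0.41  0.41  1.81 -0.    0.92  2.18]
base 0 260 [ 0.41  0.11  1.65 -0.    1.39  2.18]
base 1 30 [ 0.41  0.41  1.81 -0.    0.92 -0.96]
base 1 260 [ 0.41  0.11  1.65 -0.    1.39 -0.96]
belly 0 30 [ 0.04  0.26  2.04 -0.    0.85  1.9 ]
belly 0 260 [ 0.04 -0.1   1.86 -0.    1.39  1.9 ]
belly 1 30 [ 0.04  0.26  2.04 -0.    0.85 -1.24]
belly 1 260 [ 0.04 -0.1   1.86 -0.    1.39 -1.24]
sh 0 30 [-0.73  0.38  1.86 -0.    0.9   0.94]
sh 0 260 [-0.73  0.07  1.69 -0.    1.38  0.94]
sh 1 30 [-0.73  0.38  1.86 -0.    0.9  -2.2 ]
sh 1 260 [-0.73  0.07  1.69 -0.    1.38 -2.2 ]
col 0 30 [-0.43  0.26  2.03 -0.    0.85  1.13]
col 0 260 [-0.43 -0.1   1.85 -0.    1.39  1.13]
col 1 30 [-0.43  0.26  2.03 -0.    0.85 -2.02]
col 1 260 [-0.43 -0.1   1.85 -0.    1.39 -2.02]
wh 0 30 [-0.18  0.56  1.57 -0.    1.01  1.39]
wh 0 260 [-0.18  0.3   1.42 -0.    1.42  1.39]
wh 1 30 [-0.18  0.56  1.57 -0.    1.01 -1.75]
wh 1 260 [-0.18  0.3   1.42 -0.    1.42 -1.75]
1.4167
(array([445.00878906, 285.38461304]), array([99.76977539, 60.09082031]), np.float64(-0.195669236348901), np.float64(29.155871691244442))
```

View pics/w1.png

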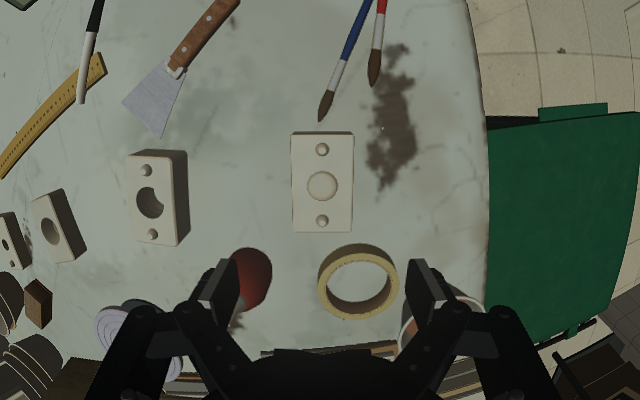

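The picture shows the base square on at (322,182), with its dome and keys, and the fingers clear of it. The wrist measurement agrees with the top view to within 1 mm. I'll check the wheel centre from close by, then pick and place the base.

```bash
cat >> h.py <<'E'
ZT=260
def pick(xy,yaw,tcp,ztravel=ZT):
    ctrl.gripper_to(80)
    r=R(yaw,True)
    ctrl.move_ptp([*xy,tcp+70],r); ctrl.move_l([*xy,tcp],vel=100,threshold=15)
    ctrl.gripper_to(40,60); s=sensors.read_state(); print("grip",s["grip_width"],"z",s["eef_pos"][2])
    ctrl.move_l([*xy,ztravel],vel=200); s=sensors.read_state(); print("lift grip",s["grip_width"],"F",s["force"].round(1))
def place(xy,yaw,zsup,tcp,ztravel=ZT):
    "zsup: height of the support face; lowers till contact"
    r=R(yaw,True); ctrl.move_ptp([*xy,ztravel],r)
    z=zsup+tcp
    ctrl.move_l([*xy,z+14],vel=150); c=ctrl.move_l([*xy,z-4],vel=25,threshold=8)
    s=sensors.read_state(); print("contact",c,"dz above nominal",s["eef_pos"][2]-z,"F",s["force"].round(1),"T",s["wrist_torque"].round(2))
    return s["eef_pos"][2]-z
def release(xy,ztravel=ZT):
    ctrl.gripper_to(76); z=sensors.read_state()["eef_pos"]; 
    ctrl.move_l([z[0],z[1],ztravel],vel=200)
E
python3 - <<'E'
from h import *
r=R(0,True)
ctrl.move_ptp([620,-25,240],r); im,d,w=wrist()
m=(abs(w[...,2]-55)<6)&(np.hypot(w[...,0]-620,w[...,1]+25)<95)
m=cv2.morphologyEx(m.astype(np.uint8),cv2.MORPH_OPEN,np.ones((3,3)))
P=w[m>0]; c,rad=cv2.minEnclosingCircle(P[:,:2].astype(np.float32)); rr=cv2.minAreaRect(P[:,:2].astype(np.float32))
print("wheel",c,rad,rr,np.median(P[:,2]))
cv2.imwrite("pics/w2.png",im[:,:,::-1])
pick((445,285.4),-.196,29)
print(sensors.read_state()["t"])
E
```

```text
wheel (623.0232543945312, -26.843961715698242) 75.58519744873047 ((621.8804321289062, -27.11932373046875), (148.66233825683594, 149.40370178222656), 0.05749731883406639) 53.918791180241925
grip 59.24668818753008 z 30.339957835628148
lift grip 59.342896268247216 F [-1.2  0.2 -1.4]
6.95
```

View pics/w2.png

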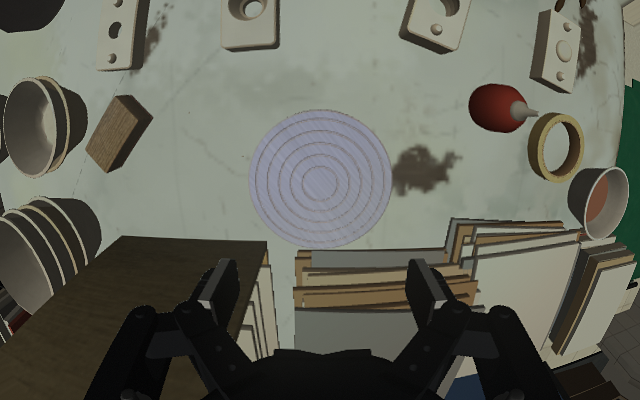

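The wheel is sharp at (320,182), with its centre at about (622,-27) at z 55. The cabinet front lies beyond its far edge. Next I place the base there and look.

```bash
python3 - <<'E'
from h import *
W=(621.9,-27.0)
place(W,0,55,30.34); release(W)
im,d,w=wrist(); print(block(w,W,85,5)); s=sensors.read_state(); print(s["t"],s["eef_pos"])
x,y,a=422,105,np.radians(-16.5)
ctrl.move_ptp([x,y,210],R(a,True)); im2,d,w=wrist(); b=block(w,(x,y),42); print("belly",b)
cv2.imwrite("pics/w3.png",np.hstack([im[60:330,150:490,::-1],im2[60:330,150:490,::-1]]))
E
```

```text
contact True dz above nominal 0.034003271237168065 F [-0.2 -1.2  3.9] T [ 0.05 -0.12  0.01]
(array([621.1439209, -28.093256 ]), array([99.56150818, 60.49863052]), np.float64(-0.0010749849740108175), np.float64(84.10883422374022))
11.4917 [618.97829984 -26.52581621 257.77143107]
belly (array([422.80172729, 103.38563538]), array([100.967453  ,  60.18968964]), np.float64(-0.2911861720056832), np.float64(40.993404733557554))
```

View pics/w3.png

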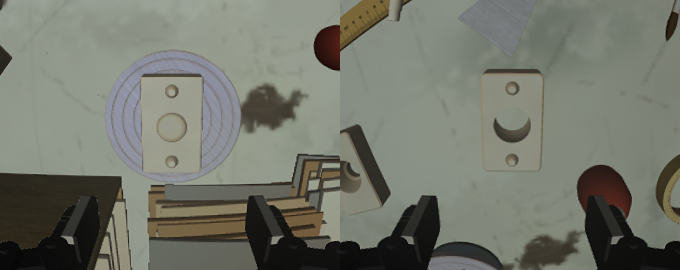

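The left half shows the base centred on the wheel with its dome and keys clear. The right half shows the belly free to grasp. The arm showed about 2–3 mm of steady error, so I'll correct for the actual TCP position at pick and place.

```bash
cat >> h.py <<'E'
def servo(target, vel=60):
    "move_l so the measured TCP arrives at target"
    cmd=np.array(target,float)
    for _ in range(3):
        ctrl.move_l(list(cmd),vel=vel); ctrl.hold(.2); e=np.array(target)-sensors.read_state()["eef_pos"]
        if np.linalg.norm(e)<.4: break
        cmd+=e
    print("servo err",e.round(2)); return cmd
def pick2(xy,yaw,tcp):
    "returns the block centre's offset along the tool x, and the TCP's true height when gripped"
    ctrl.gripper_to(80); r=R(yaw,True)
    ctrl.move_ptp([*xy,tcp+60],r); c=servo([*xy,tcp+40]); c[2]-=40
    print("hit",ctrl.move_l(list(c),vel=60,threshold=15)); ctrl.gripper_to(40,60); ctrl.hold(.2)
    s=sensors.read_state(); p=s["eef_pos"]; off=(np.array(xy)-p[:2])@r[:2,0]
    print("grip",s["grip_width"],"tcp",p.round(2),"off",off, "lat",(np.array(xy)-p[:2])@r[:2,1])
    ctrl.move_l([c[0],c[1],ZT],vel=200); print("lift grip",sensors.read_state()["grip_width"])
    return off,p[2]
def place2(xy,yaw,zsup,off,tcp,zt=ZT):
    r=R(yaw,True); t=np.array(xy)-off*r[:2,0]
    ctrl.move_ptp([*t,zt],r); z=zsup+tcp
    c=servo([*t,z+20],150); e=c[2]-(z+20)
    k=ctrl.move_l([c[0],c[1],z-3+e],vel=25,threshold=10); ctrl.hold(.2); s=sensors.read_state()
    print("contact",k,"tcp",s["eef_pos"].round(2),"dz",round(s["eef_pos"][2]-z,2),"F",s["force"].round(1),"T",s["wrist_torque"].round(2))
    return c
E
python3 - <<'E'
from h import *
off,z=pick2((422.8,103.4),-.291,35)
c=place2((621.1,-28.1),-.001,85,off,z)
print(sensors.read_state()["t"])
E
```

```text
servo err [0.26 0.01 0.27]
hit False
grip 59.489329623697685 tcp [423.48 103.49  35.51] off 0.6270947373780292 lat -0.28037234021411983
lift grip 59.17080157614814
servo err [ 0.01 -0.02 -0.  ]
contact True tcp [621.43 -28.05 120.55] dz 0.04 F [ 1.4 -0.2  6. ] T [ 0.11 -0.16  0.04]
20.925
```

The belly seated at dz 0.04. Next I release it, check it, and fetch the shoulder.

```bash
python3 - <<'E'
from h import *
W=(621.1,-28.1)
release(W,290); ctrl.hold(.2); im,d,w=wrist(); print("belly on base",block(w,W,127,5))
x,y,a=431,-273,np.radians(-5.9)
ctrl.move_ptp([x,y,200],R(a,True)); ctrl.hold(.2); im2,d,w=wrist(); b=block(w,(x,y),30); print("shoulder",b)
cv2.imwrite("pics/w4.png",np.hstack([im[60:330,150:490,::-1],im2[60:330,150:490,::-1]]))
off,z=pick2(b[0],b[2],29); print(off,z,sensors.read_state()["t"])
E
```

```text
belly on base (array([620.77423096, -29.13138962]), array([100.63533783,  59.92808533]), np.float64(-0.00031292142808414525), np.float64(125.99273717413438))
shoulder (array([ 432.16192627, -274.6505127 ]), array([101.12775421,  60.20008087]), np.float64(-0.09887424968499037), np.float64(28.98718797315729))
servo err [ 0.01 -0.03  0.02]
hit False
grip 58.5809310313298 tcp [ 432.8  -275.14   29.84] off 0.6837609156062214 lat 0.420538696758561
lift grip 59.07931297441928
0.6837609156062214 29.83963698215945 28.9333
```

View pics/w4.png

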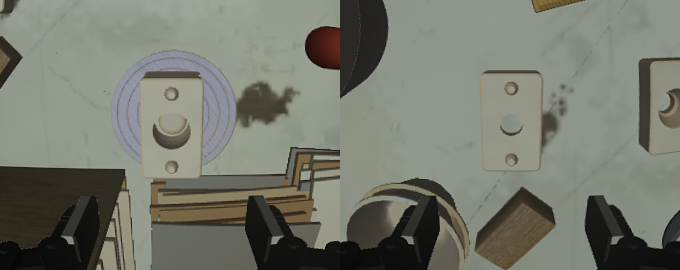

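The left half shows the belly seated on the base, with the bore over the dome and the top at 126–127. The right half shows the shoulder. It was gripped cleanly, so I place it now.

```bash
python3 - <<'E'
from h import *
W=(620.9,-27.7)
place2(W,-.001,127,.684,29.84,290)
release(W,320); ctrl.hold(.2); im,d,w=wrist(); print("shoulder on belly",block(w,W,157,5))
x,y,a=427.5,-101.4,np.radians(.9)
ctrl.move_ptp([x,y,205],R(a,True)); ctrl.hold(.2); im2,d,w=wrist(); b=block(w,(x,y),34); print("collar",b)
cv2.imwrite("pics/w5.png",np.hstack([im[60:330,150:490,::-1],im2[60:330,150:490,::-1]]))
off,z=pick2(b[0],b[2],32); print(off,z,sensors.read_state()["t"])
E
```

```text
servo err [0.01 0.03 0.  ]
contact True tcp [621.45 -27.74 156.86] dz 0.02 F [ 1.2 -0.6  5.2] T [-0.02 -0.16  0.03]
shoulder on belly (array([620.9152832 , -28.78555679]), array([100.87335968,  59.96676636]), np.float64(-0.0018963038541910393), np.float64(156.01561772588417))
collar (array([ 428.72787476, -102.93292236]), array([100.49302673,  60.21093369]), np.float64(0.0112579600701459), np.float64(32.911326030163224))
servo err [-0.    0.01  0.01]
hit False
grip 58.5778873598948 tcp [ 429.5  -103.25   32.75] off 0.7651084921220069 lat 0.3230751589020882
lift grip 58.932172975254176
0.7651084921220069 32.75240265357255 40.7583
```

View pics/w5.png

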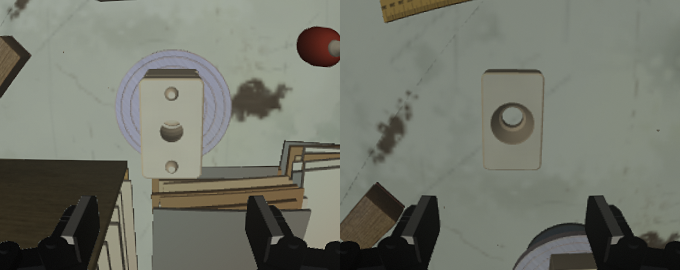

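The left half shows the shoulder seated at top 156–157, in line with the belly. The right half shows the collar, which is now gripped. I place it, retreat, and check the whole stack.

```bash
python3 - <<'E'
from h import *
W=(620.9,-27.8)
place2(W,-.001,157,.765,32.75,300)
release(W,350); ctrl.hold(.2); im,d,w=wrist(); print("collar",block(w,W,191,5))
# side look: back off towards the robot, camera tilted forward sees the stack's near end
ctrl.move_ptp([430,-28,250],R(0,False)); ctrl.hold(.2)
im2,_,_=wrist(); s,_=optics.grab_frame("scene"); t,_=optics.grab_frame("top")
cv2.imwrite("pics/w6.png",np.hstack([im[60:330,150:490,::-1],im2[60:330,150:490,::-1]]))
cv2.imwrite("pics/s6.png",np.vstack([cv2.resize(s[130:290,220:460,::-1],(600,400),interpolation=cv2.INTER_CUBIC)[:, :],cv2.resize(t[90:170,260:410,::-1],(600,200))]))
print(sensors.read_state()["t"])
E
```

```text
servo err [ 0.01  0.02 -0.03]
contact True tcp [621.56 -27.83 189.83] dz 0.08 F [ 0.9 -0.6  5.4] T [-0.03 -0.16 -0.03]
collar (array([620.61010742, -29.06235504]), array([99.32714844, 60.45234299]), np.float64(0.007560235797976489), np.float64(189.9210068185189))
48.8667
```

View pics/w6.png

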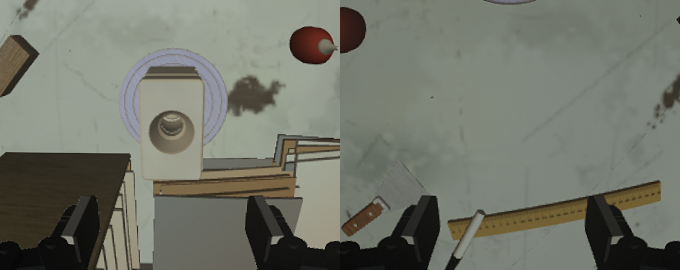

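View pics/s6.png

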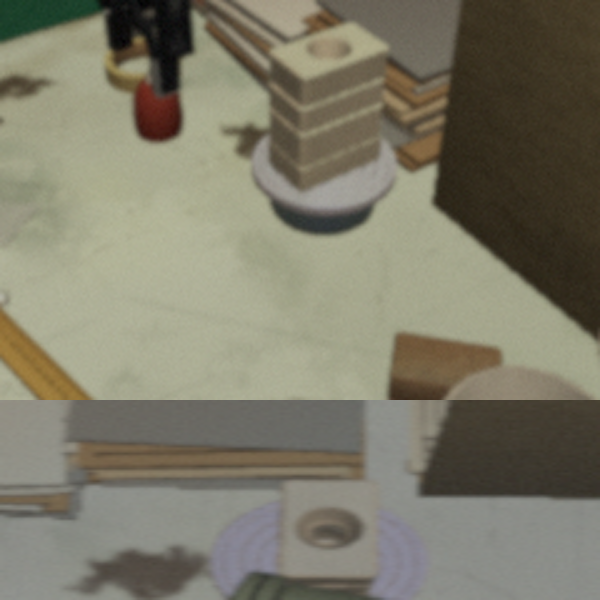

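The stack stands straight on the wheel with its joints closed and the collar's funnel on top. The trailer, tape and block have not moved, and the arm is clear.

```bash
python3 -c "
from plant import ctrl
ctrl.finish_job()"
```

```text
the job is handed in; nothing more can be done
```

I assembled the mould on the middle of the banding wheel in the order base, belly, shoulder, collar. I handed it in at about 49 s of the 112 s allowed.

- **Seating:** each piece stopped within 0.1 mm of its fully seated height. The collar's top measured 190 mm against the nominal 191 mm; the wrist camera's depth reads about 1 mm low throughout.
- **Alignment:** by the wrist camera, the four pieces' centres lie within about 1 mm of each other and within 0.01 rad in yaw. The base sits about 1–1.5 mm from the measured wheel centre.
- **Final pictures:** they show closed joints and sides in line. The slip trailer and tape look where they were, and only part of the dabbing block was in view. I judged these by eye and did not measure them again.
- **Disagreements:** the arm settled 2–3 mm off its commanded position while placing the base, so I corrected for that on the other three pieces. The camera and gripper positions differed by about 1 mm sideways. The base was gripped 1.3 mm higher than planned because the force stop probably tripped early. None of these affected the fit.

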